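Slide the stone board up into its sprung dock

TASK

Slide the small stone cutting board up the ramp of the wooden dock and push it in against the sprung steel bar until its trailing edge drops down behind the lip, so that it lies flat in the dock, held by the bar. Slide it, never lift it clear; do not drive the bar to the end of its travel, and leave the two jars and the pepper mill where they stand.

Things in the scene. Friction and masses are not known exactly. Their poses are not given: they have to be found in the camera images.
- board: Loose pale stone cutting board lying flat on the worktop, 150 (its x) x 110 (its y) x 16 (z) mm, edges rounded 3 mm, a thin grey groove round its top; about 0.7 kg. Origin: centre of its underside; z up. Its 150 mm direction points roughly along the dock's x at the start, up to about 0.4 rad off. Too wide to grip; it has to be pushed by its edges, or from the top.
- end_a (a point): Middle of the board's lower edge at its own +x end (75 mm from the board's origin); at the start this is the end nearer the dock.
- end_b (a point): Middle of the board's lower edge at its own -x end.
- dock: Low waxed (slippery) wooden dock fixed to the worktop, level, 138 mm wide (its y), about 275 mm long. Origin: on the worktop under the centre of the seated board. Its +x is the way in (roughly to the robot's right). From its near end: ramp, lip, sunken floor, sprung bar, end block (24 mm high, up to x = +126). Side rails 20 mm high, 118 mm apart inside, run along the floor.
- ramp_toe (a point): Foot of the ramp, mid-width, at worktop height, dock x = -143 mm. The ramp rises evenly over 60 mm to 12 mm high at dock x = -83. Guides 20 mm high flank it, flaring from 118 mm apart at the lip to about 144 mm at dock x = -135. Axes as the dock's.
- lip (a point): Top of the lip's inner edge, mid-width, 12 mm over the worktop, dock x = -75 mm. The lip is flat on top from dock x = -83 to -75; behind it the sunken floor is 4 mm high, so the lip stands 8 mm over the floor. Axes as the dock's.
- seat (a point): Seat of the board: where the centre of its underside lies when it is home against the lip: on the sunken floor, 4 mm over the worktop, midway between the rails, 75 mm behind the lip's inner face. Axes as the dock's.
- bar (a joint): Sprung steel bar, 106 mm wide, 5.5 to 23.5 mm high, travel along dock +x, m: 0 at rest (face at dock x +69 mm), end stop 0.018. Pushes back 7 N at 0 plus 0.5 N per mm. 0.006 with the board seated against the lip (or a little more); 0.007 to 0.010 lets the trailing edge pass the lip. That edge hangs on the pusher by friction and springs back unless drawn down; half caught, press it with about 12 N.
- honey_jar: Loose glass jar with a dark lid, 64 mm wide, 99 mm tall; bystander. Origin: centre of its underside.
- pepper_mill: Loose wooden pepper mill, 58 mm wide, 130 mm tall; bystander. Origin: centre of its underside.
- jam_jar: Loose glass jam jar with a white lid, 68 mm wide, 84 mm tall; bystander. Origin: centre of its underside.
Not all that is in view belongs to the job. Of the things shaped like the board, the marble one is meant.

How it is judged (in metres and radians):
On the way:
1. the board rides up over the ramp, tilted, its centre still outside the lip (angle between board's own z axis and vertical above 0.02 rad and x of board in the frame of seat between -0.2 and -0.05 m and y of board in the frame of seat between -0.02 and 0.02 m), for 0.1 s.
At the end, for the whole second after the job is handed in: The board lies flat (within 0.025 rad) and at rest on the dock's sunken floor, wholly behind the lip: its centre at most 4 mm short of and 11 mm beyond the seat along the dock, within 8 mm across and 2.5 mm in height, with the bar sprung against it (travel 3 to 16.5 mm) (x of board in the frame of seat between -0.004 and 0.011 m and y of board in the frame of seat between -0.008 and 0.008 m and z of board in the frame of seat between -0.0025 and 0.0025 m and angle between board's own z axis and vertical below 0.025 rad and value of joint bar between 0.003 and 0.0165 m and linear speed of board below 0.01 m/s); the robot touches nothing.
It fails at once if the board is lifted clear: both its ends more than 40 mm above the worktop (height (world z) of each of end_a, end_b above 0.04 m).
It fails at once if the bar is driven to the end of its travel (beyond 16.5 mm) (value of joint bar above 0.0165 m).
It fails at once if a jar or the pepper mill is moved more than 20 mm (distance of any of honey_jar, pepper_mill, jam_jar from where it was at the start of the episode above 0.02 m).
It also fails if it takes over 72 s, if anything falls off the work surface, if the arm or the gripper's body presses on something with over 40 N, if the wrist force passes 120 N, or if a joint passes its speed limit or range.

ROBOT

A 6-joint arm with a two-finger parallel gripper is mounted at the origin on a cart in front of the work surface, level with it; the furniture and walls round the work are solid. World frame = base frame: x ahead of the robot, y to its left, z up, the work surface at z = 0. Lengths are in mm, angles in degrees, forces in N, time in s.
With the tool pointing down it reaches from about 350 to 850 mm from the base axis. Payload 8.1 kg.
Tool frame: the origin (TCP) lies midway between the tips of the shut fingers; the grasp point (between the pads) lies 19 mm behind it (r.pinch_z is the distance from the TCP to the grasp point, in mm); z points along the fingers, y is the line along which they close (so a half turn about z gives the same grasp; the last joint's range is limited). The gripper opens to 85 mm and grips with 20 to 120 N. Pads are 22 mm wide; open, the fingers measure 114 mm over their backs; the gripper's body (76 mm by 85 mm) begins 54 mm behind the grasp point. The pads swing forward as they close: fully open they stand 13 mm farther back than shut.
Start: joints at [71.425, 7.471, 85.268, -0, 87.261, -4.893], TCP at [141.9, 582.983, 193.092] pointing down, gripper open.
Joint ranges: [-169.43, 169.43], [-51.17, 129.36], [1.28, 143.12], [-76.62, 256.62], [0, 156.53], [-152.29, 152.29]. Speed limits (degrees/s): [136.94, 136.94, 159.86, 180, 180, 180].

INTERFACE

Orientations are given as [roll, pitch, yaw] about the fixed x, y, z axes, in that order (R = Rz(yaw) Ry(pitch) Rx(roll)).
In Python, from bench import sensors, optics, job, r gives the robot as it stands.
- The arm moves only by the tool play_rows, never from a script. Its argument "motion" is a list that holds one entry, the list of rows, each a list of 6 numbers: the shift along the tool's x, y, z in cm, then the turn, a rotation vector about the tool's x, y, z in degrees. In form: [[[x, y, z, ax, ay, az], ...]]. A call has 1 to 5 rows; each row is the pose to reach, as a shift and turn from the pose commanded when the call began, along the tool's axes at that moment; what a row does not reach only later rows make up. A row lasts 1/10 s, in which the tool goes at most 50 mm and 8.59 degrees, less where a joint would pass 70% of its speed; a pose out of reach is approached as far as the arm can. A call with a gripper value outside its range is refused whole. "jaw" is the opening, from 0 (shut) to 1 (fully open), set as the call begins (left out, the last holds). The fingers move at their own pace and stop on an object; "squeeze" is the grip in N (left out, the last holds). Time passes only in rows, so rows that repeat a pose let the fingers close. It gives the time, the measured TCP pose, the force, the opening and the grip force at its end, in the units of the state.
- sensors.sense(): the state, without advancing time (a new reading comes with each control period).
- optics.snapshot(name): name is "side" or "top" or "wrist"; returns a dict with "pixels" (400x640x3 uint8, red, green, blue), "mtx" (3x3 intrinsics, pixels), "R" (3x3) and "t" (3): a world point X has camera coordinates R X + t; the wrist camera has in their place "T_tool_cam" (4x4, takes a point from camera to tool coordinates, whose origin is the TCP and whose axes are the flange's). Camera axes: x right, y down, z forward; pixel columns grow to the right and rows downward; lengths in mm; the calibration is good to about 2 mm. The wrist camera is an equidistant fisheye: a pixel r from the principal point sees the ray r / f radians off the axis. A picture is of the moment at which its call begins: read the wrist's pose just before it. There is no depth.
- job.hand_in(): hands the job in; it is judged then, once.
The state is a dict: "time": time; "joint_pos": joint angles; "qd": joint speeds; "joint_efforts": joint torques, N m; "tool_pos": TCP position; "tcp_rot": TCP orientation; "ft_force": force on the tool from outside, world axes, zero at the start; "wrist_torque": the same for the moment, N m; "finger_gap": finger opening in mm; "grip_force": force on a finger pad.
Only numpy, scipy, OpenCV 4.12 (cv2) and the standard library are available. Lean on these libraries where they do the work, as an engineer would, in place of code of your own. Each camera call takes 0.05 s, during which the arm holds its last target. There are 200 camera calls.

## Working session

There is one attempt and no reset: what is moved stays moved. The work goes in short steps, Python scripts to look and compute and a tool call to move; the robot and the scene stay as the last step left them, time stands still between calls to the robot, and variables do not carry over. Pictures are saved under pics/ and viewed, at most 10 in all, crops included, and the job is handed in when it is done.

Besides the shell and the picture viewer there is one more tool, called after ">>>" as a command line: name --argument value ..., lists and objects as JSON in quotes. play_rows: Moves the arm, as the interface text tells. Its arguments: {"type":"object","properties":{"motion":{"type":"array","items":{"type":"array","items":{"type":"array","items":{"type":"number"}}}},"jaw":{"type":"number"},"squeeze":{"type":"number"}},"required":["motion"]}

```bash
mkdir -p pics; ls
cat > h.py <<'E'
import numpy as np, cv2
from bench import sensors, optics, job, r
def save(n,f):
    s=optics.snapshot(n); cv2.imwrite('pics/'+f,s['pixels'][:,:,::-1]); np.savez('pics/'+f+'.npz',**s); return s
def ray(s,uv,z):
    "pixel -> world point on plane z (mm)"
    d=s['R'].T@np.linalg.inv(s['mtx'])@np.array([uv[0],uv[1],1.]); c=-s['R'].T@s['t']
    return c+d*(z-c[2])/d[2]
def proj(s,X):
    p=s['mtx']@(s['R']@np.array(X,float)+s['t']); return p[:2]/p[2]
E
python3 - <<'E'
from h import *
for n in('top','side'):
    s=save(n,n+'0.png'); print(n,s['mtx'].tolist(),(-s['R'].T@s['t']).round(1))
print(sensors.sense())
E
```

```text
pics
top [[387.36816105851227, 0.0, 315.28814636517495], [0.0, 387.36816105851227, 202.55208377334165], [0.0, 0.0, 1.0]] [ 354.   256.8 1324.2]
side [[464.46210297726554, 0.0, 316.5761761441077], [0.0, 464.46210297726554, 197.46289374237315], [0.0, 0.0, 1.0]] [ 643.1 1772.3  883.5]
{'time': 0.1, 'joint_pos': array([ 7.14250703e+01,  7.51019214e+00,  8.53228765e+01,  6.81331696e-04,
        8.72593311e+01, -4.89319087e+00]), 'qd': array([-0.03062833, -0.10477769, -0.15825465,  0.02185501, -0.05008016,
        0.0364099 ]), 'joint_efforts': array([ 2.10906779e-03, -5.70953500e+01, -5.01942337e+01, -6.73854402e-05,
        7.92670209e-03, -4.52125812e-05]), 'tool_pos': array([141.72013254, 582.46924627, 192.15706043]), 'tcp_rot': array([-1.79907995e+02, -8.55957741e-03,  1.66318221e+02]), 'ft_force': array([ 0.05052482, -0.07680269,  0.09859548]), 'wrist_torque': array([0.01445165, 0.02315674, 0.03786269]), 'grip_force': 0.0, 'finger_gap': 85.53353995036841}
```

View pics/top0.png

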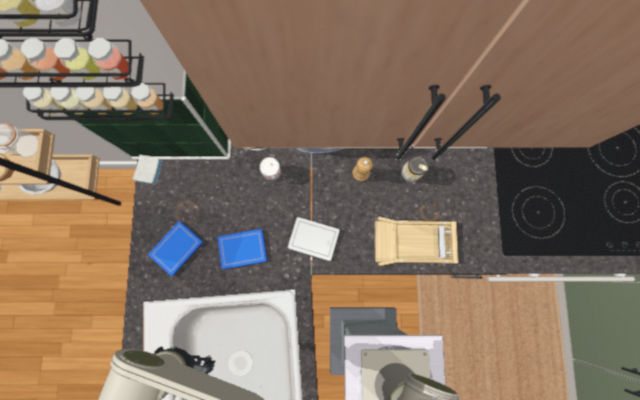

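View pics/side0.png

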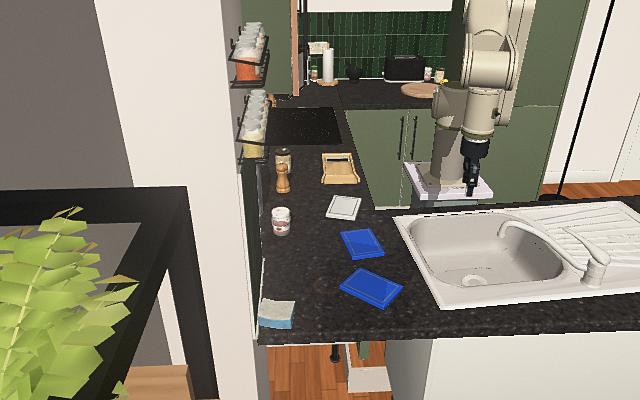

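The top view shows the marble board at about (314,239), the dock at x 375-458 / y 220-264, the jam jar at (270,168), the mill at (362,169) and the honey jar at (415,170). The blue boards at (175,249) and (242,249) are decoys. The side view agrees: the board is at (344,207) and the dock at (340,168).

Run:
```python
from h import *
s=dict(np.load('pics/top0.png.npz')); im=s['pixels']
hsv=cv2.cvtColor(im,cv2.COLOR_RGB2HSV)
def big(m,x0,x1,y0,y1):
    w=np.zeros_like(m); w[y0:y1,x0:x1]=m[y0:y1,x0:x1]
    c,_=cv2.findContours(w,cv2.RETR_EXTERNAL,cv2.CHAIN_APPROX_NONE); return max(c,key=cv2.contourArea)
b=big(cv2.inRange(hsv,(0,0,140),(180,60,255)),280,345,210,268)
P=np.array([ray(s,p[0],16)[:2] for p in b],np.float32); rc=cv2.minAreaRect(P); print('board',rc,cv2.boxPoints(rc).round(0).tolist())
d=big(cv2.inRange(hsv,(8,40,120),(35,255,255)),366,466,212,270)
P=np.array([ray(s,p[0],20)[:2] for p in d],np.float32); rc=cv2.minAreaRect(P); print('dock',rc,cv2.boxPoints(rc).round(0).tolist())
for n,uv,z in(('jam',(270,165),84),('mill',(363,163),130),('honey',(417,165),99)): print(n,ray(s,uv,z).round())
c=im[200:280,280:480]; cv2.imwrite('pics/c0.png',cv2.resize(c[:,:,::-1],None,fx=4,fy=4,interpolation=cv2.INTER_CUBIC))
```

```text
board ((459.7613525390625, 261.6792297363281), (154.05999755859375, 128.9127655029297), 73.04476928710938) [[376.0, 207.0], [499.0, 169.0], [544.0, 317.0], [421.0, 354.0]]
dock ((456.7026672363281, -84.49668884277344), (280.0030517578125, 164.73728942871094), 88.85897827148438) [[372.0, -223.0], [536.0, -226.0], [542.0, 54.0], [377.0, 57.0]]
jam [704. 402.  84.]
mill [697. 100. 130.]
honey [698. -81.  99.]
```

View pics/c0.png

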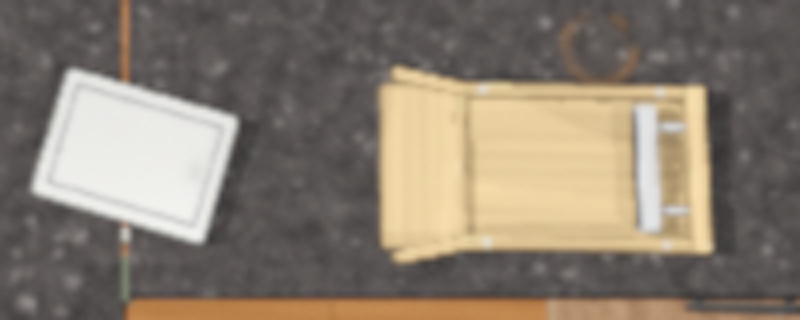

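The crop shows the board corners at (70,68), (238,118), (205,243) and (32,192). The dock's ramp toe is at x≈380, its lip at x≈467, its bar at x≈637-660 and its block end at x≈710. The board is yawed roughly 16° against the dock. A white speck on the seam inflated the board mask, so I'll refine with edge fits.

```bash
cat >> h.py <<'E'
def rot(a): return np.array([[np.cos(a),-np.sin(a)],[np.sin(a),np.cos(a)]])
def board(s,win,z=16):
    "centre and long-axis direction (deg, pointing -y) of the white board in the window x0,x1,y0,y1"
    hsv=cv2.cvtColor(s['pixels'],cv2.COLOR_RGB2HSV); m=cv2.inRange(hsv,(0,0,140),(180,60,255))
    w=np.zeros_like(m); x0,x1,y0,y1=win; w[y0:y1,x0:x1]=m[y0:y1,x0:x1]
    w=cv2.morphologyEx(w,cv2.MORPH_OPEN,np.ones((9,9),np.uint8))
    c=max(cv2.findContours(w,cv2.RETR_EXTERNAL,cv2.CHAIN_APPROX_NONE)[0],key=cv2.contourArea)
    P=np.array([ray(s,p[0],z)[:2] for p in c],np.float32); (o,(a,b),g)=cv2.minAreaRect(P)
    if a<b: a,b,g=b,a,g+90
    g=(g+180)%180-180
    return np.array(o),g,(a,b)
E
python3 - <<'E'
from h import *
s=dict(np.load('pics/top0.png.npz')); im=s['pixels']
print('board',board(s,(280,345,210,268)))
q=[(70,68),(238,118),(205,243),(32,192)]
W=np.array([ray(s,(280+(x+.5)/4-.5,200+(y+.5)/4-.5),z)[:2] for x,y in q for z in[16]])
print('bcorn',W.round(1).tolist(),W.mean(0),'sides',np.linalg.norm(W-np.roll(W,-1,0),axis=1))
hsv=cv2.cvtColor(im,cv2.COLOR_RGB2HSV)
m=cv2.inRange(hsv,(8,40,120),(35,255,255)); m[:212]=0;m[270:]=0;m[:,:366]=0;m[:,466:]=0
up=[];lo=[]
for u in range(403,452):
    v=np.nonzero(m[:,u])[0]; up.append(ray(s,(u,v.min()-.5),20)[:2]); lo.append(ray(s,(u,v.max()+.5),20)[:2])
up,lo=np.array(up),np.array(lo)
for e in(up,lo): k=np.polyfit(e[:,1],e[:,0],1); print('edge x=%.4f*y+%.1f'%tuple(k))
toe=[];end=[]
for v in range(226,258):
    u=np.nonzero(m[v])[0]; toe.append(ray(s,(u.min()-.5,v),0)[:2]); end.append(ray(s,(u.max()+.5,v),24)[:2])
for e in(toe,end): e=np.array(e); k=np.polyfit(e[:,0],e[:,1],1); print('end y=%.4f*x+%.1f'%tuple(k), k[0]*455+k[1])
E
```

```text
board (array([466.91275024, 259.46490479]), -106.7151870727539, (154.0760955810547, 114.15188598632812))
bcorn [[540.5, 314.4], [497.4, 171.8], [392.7, 200.8], [435.4, 345.8]] [466.50205713 258.2009953 ] sides [148.97625802 108.69118106 151.11367149 109.65234386]
edge x=0.0021*y+529.7
edge x=0.0278*y+387.0
end y=0.0107*x+48.0 52.92483371222058
end y=-0.0234*x+-212.2 -222.88613925250385
```

```bash
cat >> h.py <<'E'
def rows(base,targets):
    "tool-frame rows (cm,deg) from base (x,y,z,yaw) to world targets, tool pointing down"
    a=np.radians(base[3]); R=np.array([[np.cos(a),np.sin(a),0],[np.sin(a),-np.cos(a),0],[0,0,-1]])
    for t in targets:
        d=R.T@(np.array(t[:3])-base[:3])/10; print([round(float(v),2) for v in d]+[0,0,round(float(base[3]-t[3]),1)])
E
python3 - <<'E'
from h import *
A=np.array([141.9,582.98,193.09,166.3]);B=np.array([499.7,369.3,100,73.3])
for i in range(3):
    b=A+(B-A)*i/3; rows(b,[A+(B-A)*(i+f)/3 for f in(.2,.4,.6,.8,1)]); print()
E
```

```text
[-2.65, -0.82, 0.62, 0, 0, 6.2]
[-5.31, -1.64, 1.24, 0, 0, 12.4]
[-7.96, -2.46, 1.86, 0, 0, 18.6]
[-10.62, -3.28, 2.48, 0, 0, 24.8]
[-13.27, -4.1, 3.1, 0, 0, 31.0]

[-2.7, 0.67, 0.62, 0, 0, 6.2]
[-5.4, 1.33, 1.24, 0, 0, 12.4]
[-8.09, 2.0, 1.86, 0, 0, 18.6]
[-10.79, 2.66, 2.48, 0, 0, 24.8]
[-13.49, 3.33, 3.1, 0, 0, 31.0]

[-1.97, 1.96, 0.62, 0, 0, 6.2]
[-3.94, 3.92, 1.24, 0, 0, 12.4]
[-5.91, 5.88, 1.86, 0, 0, 18.6]
[-7.88, 7.84, 2.48, 0, 0, 24.8]
[-9.85, 9.8, 3.1, 0, 0, 31.0]
```

>>> play_rows --motion '[[[-2.6,-0.8,0.6,0,0,6],[-5.3,-1.6,1.2,0,0,12],[-8,-2.5,1.9,0,0,18.5],[-10.6,-3.3,2.5,0,0,25],[-13.3,-4.1,3.1,0,0,31]]]' --jaw 0.6

```text
time: 0.6
tool_pos: [262.0, 510.7, 161.2]
tcp_rot: [-179.9, 0.0, 135.1]
ft_force: [1.3, 0.3, -0.3]
finger_gap: 51.2
grip_force: 0.0
```

>>> play_rows --motion '[[[-2.7,0.7,0.6,0,0,6],[-5.4,1.3,1.2,0,0,12],[-8.1,2,1.9,0,0,18.5],[-10.8,2.7,2.5,0,0,25],[-13.5,3.3,3.1,0,0,31]]]'

```text
time: 1.1
tool_pos: [381.3, 439.3, 130.3]
tcp_rot: [-180.0, 0.0, 104.0]
ft_force: [1.1, 1.6, -0.4]
finger_gap: 51.1
grip_force: 0.0
```

>>> play_rows --motion '[[[-2,2,0.6,0,0,6],[-4,4,1.2,0,0,12],[-6,6,1.9,0,0,18.5],[-7.9,7.9,2.5,0,0,25],[-9.8,9.8,3.1,0,0,31]]]'

```text
time: 1.6
tool_pos: [500.4, 368.5, 99.2]
tcp_rot: [-180.0, 0.0, 73.0]
ft_force: [-1.0, 0.7, -0.0]
finger_gap: 51.0
grip_force: 0.0
```

>>> play_rows --motion '[[[0,0,2.5,0,0,0],[0,0,5,0,0,0],[0,0,7,0,0,0],[0,0,8.5,0,0,0],[0,0,9.3,0,0,0]]]'

```text
time: 2.1
tool_pos: [498.6, 368.8, 5.0]
tcp_rot: [-179.9, 0.1, 73.3]
ft_force: [-0.1, -0.2, 0.2]
finger_gap: 51.2
grip_force: 0.0
```

Run:
```python
from h import *
s=save('wrist','w0.png'); print(sensors.sense()['tool_pos'],sensors.sense()['ft_force'],s['T_tool_cam'].round(3).tolist(),s['mtx'][0])
```

```text
[498.38325632 368.70133245   4.4226256 ] [-0.93955132 -1.02771888 -0.59243312] [[-0.0, -0.952, -0.306, 77.613], [1.0, -0.0, 0.0, -0.398], [-0.0, -0.306, 0.952, -181.637], [0.0, 0.0, 0.0, 1.0]] [309.70691629   0.         316.01956048]
```

View pics/w0.png

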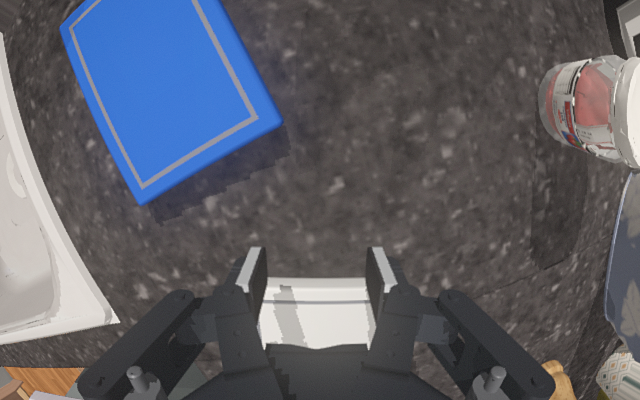

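The wrist view shows both fingers astride the white edge of the board at (318,280), centred and parallel to it. The blue board is well clear at top left. Next I plan the pushing arc.

```bash
cat > arc.py <<'E'
from h import *
def path(c0,t0,t1,L,total,step,back=86):
    "TCP poses (x,y,yaw) pushing the board from c0 along an arc of length L turning t0->t1, then straight"
    out=[];c=np.array(c0,float);n=int(round(total/step))
    for i in range(n+1):
        th=t0+(t1-t0)*min(1,i*step/L); h=np.array([np.cos(np.radians(th)),np.sin(np.radians(th))])
        p=c-back*h; out.append((p[0],p[1],th+180)); 
        th2=t0+(t1-t0)*min(1,(i+.5)*step/L); c=c+step*np.array([np.cos(np.radians(th2)),np.sin(np.radians(th2))])
    return out
E
python3 - <<'E'
from arc import *
P=[np.array([x,y,7.1,w]) for x,y,w in path((466.7,259),-106.7,-90.5,75,120,8)]
b=np.array([498.4,368.7,7.1,73.3]); rows(b,[b+(P[0]-b)*f for f in(.3,.6,.85,1)]+[P[1]]); b=P[1]
for k in(2,7,12): print(); rows(b,P[k:k+5]); b=P[min(k+4,15)]
print(P[-1])
E
```

```text
[-0.85, 0.03, 0.0, 0, 0, 0.0]
[-1.69, 0.07, 0.0, 0, 0, 0.0]
[-2.4, 0.1, 0.0, 0, 0, 0.0]
[-2.82, 0.12, 0.0, 0, 0, 0.0]
[-3.62, -0.13, 0.0, 0, 0, -1.7]

[-0.8, -0.25, 0.0, 0, 0, -1.7]
[-1.61, -0.47, 0.0, 0, 0, -3.5]
[-2.43, -0.67, 0.0, 0, 0, -5.2]
[-3.25, -0.84, 0.0, 0, 0, -6.9]
[-4.08, -0.99, 0.0, 0, 0, -8.6]

[-0.8, -0.25, 0.0, 0, 0, -1.7]
[-1.61, -0.47, 0.0, 0, 0, -3.5]
[-2.43, -0.67, 0.0, 0, 0, -5.2]
[-3.24, -0.68, 0.0, 0, 0, -5.8]
[-4.03, -0.6, 0.0, 0, 0, -5.8]

[-0.8, -0.0, 0.0, 0, 0, 0.0]
[-1.6, -0.0, 0.0, 0, 0, 0.0]
[-2.4, -0.0, 0.0, 0, 0, 0.0]
[-3.2, -0.0, 0.0, 0, 0, 0.0]
[455.89649866 226.08557946   7.1         89.5       ]
```

>>> play_rows --motion '[[[-0.8,0,0,0,0,0],[-1.7,0.1,0,0,0,0],[-2.4,0.1,0,0,0,0],[-2.8,0.1,0,0,0,0],[-3.6,-0.1,0,0,0,-1.7]]]'

```text
time: 2.65
tool_pos: [489.1, 335.1, 8.0]
tcp_rot: [179.9, -0.1, 75.0]
ft_force: [-0.1, -0.0, 0.2]
finger_gap: 51.4
grip_force: 0.0
```

>>> play_rows --motion '[[[-0.8,-0.25,0,0,0,-1.7],[-1.6,-0.5,0,0,0,-3.5],[-2.4,-0.7,0,0,0,-5.2],[-3.2,-0.8,0,0,0,-6.9],[-4.1,-1,0,0,0,-8.6]]]'

```text
time: 3.15
tool_pos: [468.5, 298.0, 7.8]
tcp_rot: [179.9, -0.0, 83.7]
ft_force: [0.4, 0.1, 0.9]
finger_gap: 51.0
grip_force: 0.0
```

Run:
```python
from h import *
s=save('top','t1.png'); q=sensors.sense(); print(q['tool_pos'],q['tcp_rot'],q['ft_force'])
print(board(s,(290,372,205,268)))
c=s['pixels'][190:290,270:470]; cv2.imwrite('pics/c1.png',cv2.resize(c[:,:,::-1],None,fx=4,fy=4,interpolation=cv2.INTER_CUBIC))
```

```text
[467.71845227 296.8512567    7.37440721] [-1.79998252e+02  2.46566376e-02  8.37709180e+01] [ 1.67381967 -0.04717413 -0.32909518]
(array([475.7053833 , 236.23692322]), -0.13254547119140625, (209.69078063964844, 206.02427673339844))
```

View pics/c1.png

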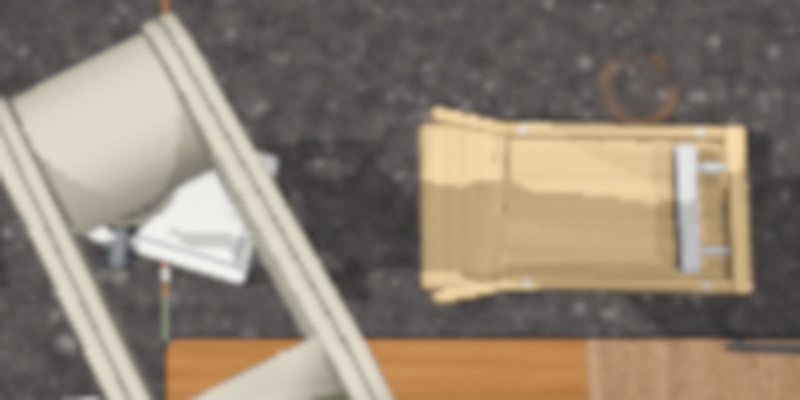

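The crop shows the board's right corners still at (245,283) and (275,155), so it has not moved. With the jaw part open, the tips passed above it. I'll back off and lower the tips.

Run:
```python
from h import *
b=np.array([468,297.2,7.1,83.7]);t=np.array([499.7,369.3,7.1,73.3]); rows(b,[b+(t-b)*f for f in(.25,.5,.75,1)])
```

```text
[1.88, 0.59, 0.0, 0, 0, 2.6]
[3.76, 1.18, 0.0, 0, 0, 5.2]
[5.64, 1.77, 0.0, 0, 0, 7.8]
[7.51, 2.36, 0.0, 0, 0, 10.4]
```

>>> play_rows --motion '[[[1.9,0.6,0,0,0,2.6],[3.8,1.2,0,0,0,5.2],[5.6,1.8,0,0,0,7.8],[7.5,2.4,0,0,0,10.4],[7.5,2.4,0,0,0,10.4]]]'

```text
time: 3.7
tool_pos: [501.6, 372.2, 7.9]
tcp_rot: [179.9, -0.1, 73.2]
ft_force: [0.4, -0.8, -0.6]
finger_gap: 51.2
grip_force: 0.0
```

>>> play_rows --motion '[[[0,0,0.1,0,0,0],[0,0,0.2,0,0,0],[0,0,0.4,0,0,0],[0,0,0.5,0,0,0],[0,0,0.5,0,0,0]]]'

```text
time: 4.2
tool_pos: [500.2, 369.7, 1.8]
tcp_rot: [-180.0, 0.0, 73.2]
ft_force: [0.0, -0.2, -0.4]
finger_gap: 50.7
grip_force: 0.0
```

>>> play_rows --motion '[[[0,0,0.1,0,0,0],[0,0,0.2,0,0,0],[0,0,0.3,0,0,0],[0,0,0.3,0,0,0],[0,0,0.3,0,0,0]]]'

```text
time: 4.7
tool_pos: [500.4, 370.2, -1.0]
tcp_rot: [-180.0, 0.0, 73.2]
ft_force: [0.3, -0.1, 0.2]
finger_gap: 51.0
grip_force: 0.0
```

>>> play_rows --motion '[[[0,0,0.1,0,0,0],[0,0,0.2,0,0,0],[0,0,0.3,0,0,0],[0,0,0.3,0,0,0],[0,0,0.3,0,0,0]]]'

```text
time: 5.2
tool_pos: [500.4, 370.1, -4.0]
tcp_rot: [-180.0, 0.0, 73.2]
ft_force: [1.2, -0.2, -0.6]
finger_gap: 51.3
grip_force: 0.0
```

>>> play_rows --motion '[[[0,0,0.1,0,0,0],[0,0,0.2,0,0,0],[0,0,0.2,0,0,0]]]'

```text
time: 5.5
tool_pos: [500.3, 370.1, -6.1]
tcp_rot: [-180.0, 0.0, 73.2]
ft_force: [-0.8, 0.0, 0.2]
finger_gap: 51.2
grip_force: 0.0
```

>>> play_rows --motion '[[[0,0,0.1,0,0,0],[0,0,0.2,0,0,0],[0,0,0.2,0,0,0]]]'

```text
time: 5.8
tool_pos: [500.3, 370.1, -8.1]
tcp_rot: [-180.0, 0.0, 73.2]
ft_force: [0.2, -0.2, -0.4]
finger_gap: 51.4
grip_force: 0.0
```

>>> play_rows --motion '[[[0,0,0.05,0,0,0],[0,0,0.1,0,0,0],[0,0,0.1,0,0,0]]]'

```text
time: 6.1
tool_pos: [500.4, 370.1, -9.0]
tcp_rot: [-180.0, 0.0, 73.2]
ft_force: [0.7, 1.4, -0.5]
finger_gap: 51.1
grip_force: 0.0
```

Run:
```python
from arc import *
P=[np.array([x,y,-5,w]) for x,y,w in path((466.7,259),-106.7,-90.5,75,80,8)]
b=np.array([500.4,370.1,-8.9,73.2]); rows(b,[b+(P[0]-b)*f for f in(.3,.6,.85,1)]+[P[1]])
```

```text
[-0.9, -0.01, -0.12, 0, 0, -0.0]
[-1.81, -0.02, -0.23, 0, 0, -0.1]
[-2.56, -0.03, -0.33, 0, 0, -0.1]
[-3.01, -0.03, -0.39, 0, 0, -0.1]
[-3.81, -0.28, -0.39, 0, 0, -1.8]
```

>>> play_rows --motion '[[[-0.9,0,-0.4,0,0,0],[-1.8,0,-0.4,0,0,0],[-2.5,0,-0.4,0,0,0],[-3,0,-0.4,0,0,0],[-3.8,-0.25,-0.4,0,0,-1.7]]]'

```text
time: 6.6
tool_pos: [487.2, 333.9, -4.8]
tcp_rot: [180.0, -0.0, 74.9]
ft_force: [0.0, 0.9, 0.3]
finger_gap: 51.5
grip_force: 0.0
```

>>> play_rows --motion '[[[-0.8,-0.25,0,0,0,-1.7],[-1.6,-0.5,0,0,0,-3.5],[-2.4,-0.7,0,0,0,-5.2]]]'

```text
time: 6.9
tool_pos: [473.7, 312.5, -4.9]
tcp_rot: [-180.0, 0.0, 80.2]
ft_force: [0.4, 0.0, -0.5]
finger_gap: 51.3
grip_force: 0.0
```

Run:
```python
from h import *
q=sensors.sense(); print(q['tool_pos'],q['tcp_rot'],q['ft_force'])
t=save('top','t2.png'); s=save('side','s2.png')
a=cv2.resize(t['pixels'][190:290,280:480],None,fx=4,fy=4,interpolation=cv2.INTER_CUBIC)[:300]
b=cv2.resize(s['pixels'][130:270,270:430],(800-456,300),interpolation=cv2.INTER_CUBIC)
cv2.imwrite('pics/c2.png',np.vstack([a[:,:,::-1],cv2.resize(s['pixels'][140:230,280:400],(400,300),interpolation=cv2.INTER_CUBIC)[:,:,::-1].repeat(1,0) if 0 else np.pad(cv2.resize(s['pixels'][150:235,290:400],(388,300),interpolation=cv2.INTER_CUBIC)[:,:,::-1],((0,0),(0,412),(0,0)))]))
```

```text
[473.73641974 312.49937361  -4.92390516] [-1.79998110e+02  1.62210395e-03  8.01837512e+01] [ 0.43700799  0.03986186 -0.48834709]
```

View pics/c2.png

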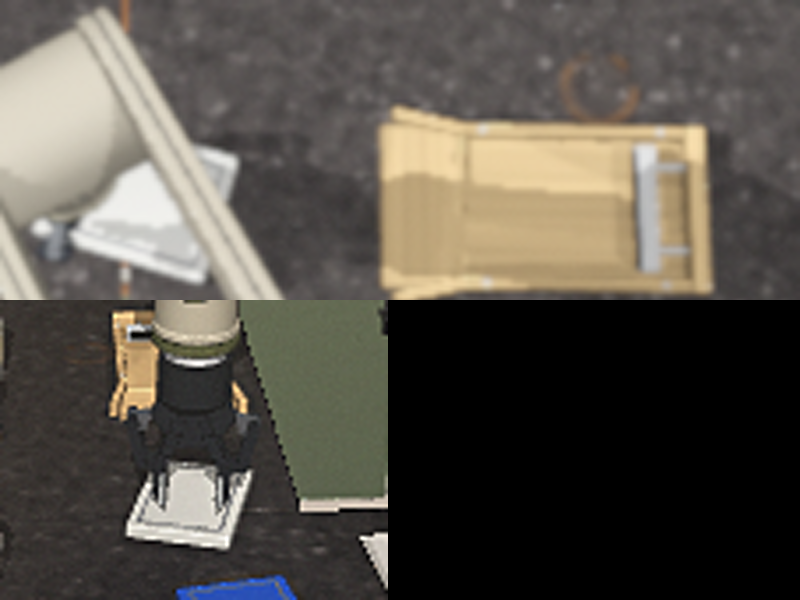

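The top strip shows the board corners unchanged at (205,283) and (238,155). The side strip shows the tips at about (160,505) and (222,510), over the board rather than behind it. So the tips sit well above where I assumed, and I'll triangulate their height.

Run:
```python
from h import *
s=dict(np.load('pics/s2.png.npz'))
for uv in((335.4,208.1),(352.9,209.5)):
    print([ray(s,uv,z).round(0).tolist() for z in(0,16,30,45,60)])
print('TCP proj',[proj(s,(473.7,312.5,z)).round(1).tolist() for z in(-5,5,20,40,60)])
w=dict(np.load('pics/w0.png.npz')); K=w['mtx'];T=w['T_tool_cam']; print(K)
def fe(uv):
    m=(np.array(uv)-K[:2,2])/K[0,0]; r_=np.hypot(*m); return T[:3,:3]@np.array([*(m/r_*np.sin(r_)),np.cos(r_)])
for uv in((265,250),(367,250),(250,247),(380,247)):
    d=fe(uv); k=(25.6*np.sign(uv[0]-316)-T[1,3])/d[1]; print(uv,(T[:3,3]+k*d).round(1))
g=cv2.resize(s['pixels'][150:235,290:400],(776,600),interpolation=cv2.INTER_CUBIC); cv2.imwrite('pics/c3.png',g[:,:,::-1])
```

```text
[[497.0, 257.0, 0.0], [500.0, 284.0, 16.0], [502.0, 308.0, 30.0], [505.0, 334.0, 45.0], [507.0, 360.0, 60.0]]
[[433.0, 271.0, 0.0], [436.0, 298.0, 16.0], [440.0, 322.0, 30.0], [443.0, 348.0, 45.0], [447.0, 373.0, 60.0]]
TCP proj [[343.1, 216.6], [343.2, 214.3], [343.3, 210.8], [343.4, 206.1], [343.5, 201.3]]
[[309.70691629   0.         316.01956048]
 [  0.         309.70691629 200.46122873]
 [  0.           0.           1.        ]]
(265, 250) [  8.2 -25.6 -45.8]
(367, 250) [  6.2  25.6 -41.9]
(250, 247) [ 25.3 -25.6 -76.9]
(380, 247) [ 22.   25.6 -70.4]
```

View pics/c3.png

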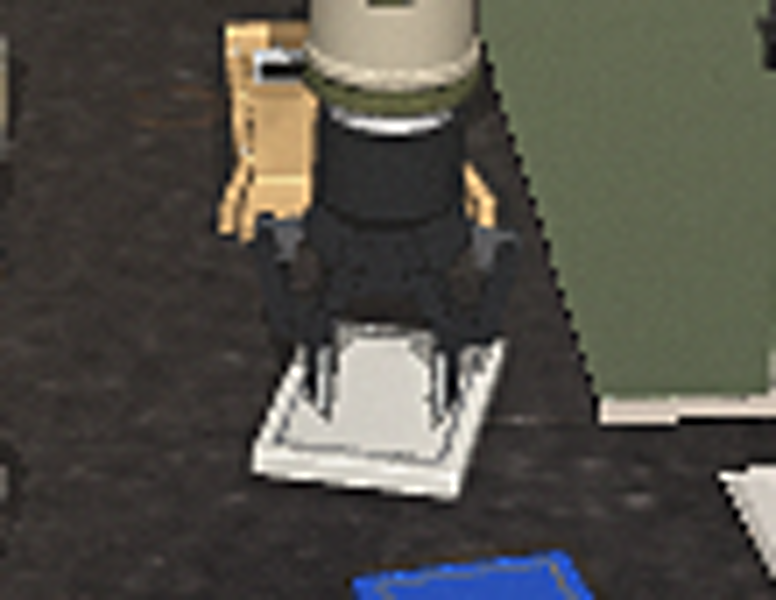

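The tips are at (322,422) and (437,432) in this crop, over the board's rear part and about 25 mm above the worktop. I'll retreat behind the board and probe downward for contact.

Run:
```python
from h import *
b=np.array([473.7,312.5,-5,80.2]);t=np.array([500.4,370.1,-5,73.3]); rows(b,[b+(t-b)*f for f in(.33,.67,1)])
```

```text
[2.02, 0.54, 0.0, 0, 0, 2.3]
[4.11, 1.11, 0.0, 0, 0, 4.6]
[6.13, 1.65, 0.0, 0, 0, 6.9]
```

>>> play_rows --motion '[[[2,0.6,0,0,0,2.3],[4.1,1.1,0,0,0,4.6],[6.1,1.6,0,0,0,6.9],[6.1,1.6,0.3,0,0,6.9],[6.1,1.6,0.6,0,0,6.9]]]'

```text
time: 7.5
tool_pos: [500.3, 370.6, -11.2]
tcp_rot: [180.0, 0.0, 73.3]
ft_force: [-0.4, -0.4, -0.0]
finger_gap: 51.5
grip_force: 0.0
```

>>> play_rows --motion '[[[0,0,0.1,0,0,0],[0,0,0.2,0,0,0],[0,0,0.3,0,0,0],[0,0,0.3,0,0,0]]]'

```text
time: 7.9
tool_pos: [500.2, 370.1, -14.0]
tcp_rot: [-180.0, 0.0, 73.2]
ft_force: [0.5, -0.4, 0.4]
finger_gap: 51.4
grip_force: 0.0
```

>>> play_rows --motion '[[[0,0,0.1,0,0,0],[0,0,0.2,0,0,0],[0,0,0.2,0,0,0]]]'

```text
time: 8.2
tool_pos: [500.2, 370.4, -16.0]
tcp_rot: [-180.0, 0.0, 73.2]
ft_force: [0.1, -0.5, -0.4]
finger_gap: 51.0
grip_force: 0.0
```

>>> play_rows --motion '[[[0,0,0.1,0,0,0],[0,0,0.2,0,0,0],[0,0,0.2,0,0,0]]]'

```text
time: 8.5
tool_pos: [500.1, 370.4, -18.2]
tcp_rot: [-180.0, 0.0, 73.2]
ft_force: [0.2, 0.8, -0.0]
finger_gap: 51.1
grip_force: 0.0
```

>>> play_rows --motion '[[[0,0,0.1,0,0,0],[0,0,0.2,0,0,0],[0,0,0.2,0,0,0]]]'

```text
time: 8.8
tool_pos: [500.2, 370.4, -20.1]
tcp_rot: [-180.0, 0.0, 73.2]
ft_force: [0.3, 0.3, -0.4]
finger_gap: 51.0
grip_force: 0.0
```

Run:
```python
from h import *
s=save('side','s3.png');print(sensors.sense()['tool_pos'],sensors.sense()['ft_force'])
print([proj(s,(500.2,370.4,z)).round(1).tolist() for z in(-20,0,20,40)])
g=cv2.resize(s['pixels'][160:235,300:396],(768,600),interpolation=cv2.INTER_CUBIC); cv2.imwrite('pics/c4.png',g[:,:,::-1])
```

```text
[500.1922214  370.45254985 -20.05617147] [ 0.26747581 -0.03986895 -0.74160349]
[[337.3, 228.8], [337.4, 224.1], [337.5, 219.3], [337.6, 214.4]]
```

View pics/c4.png

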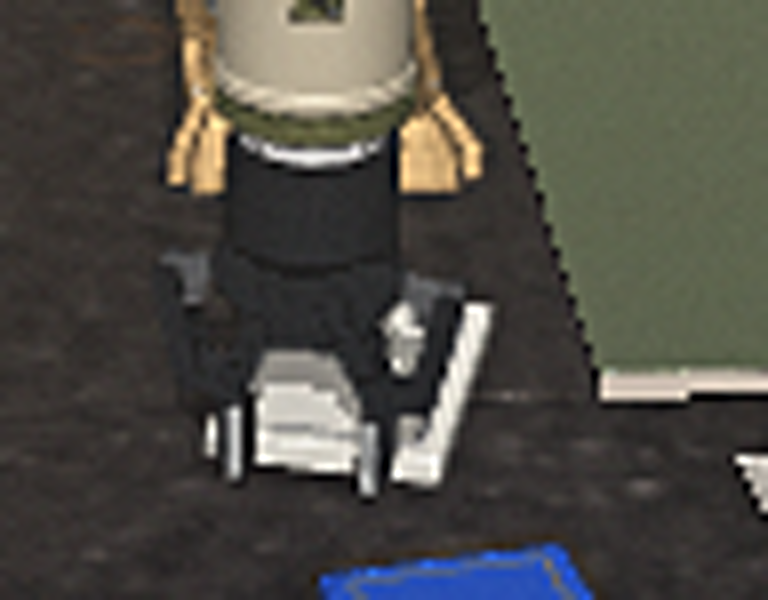

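The tips are at about (232,480) and (368,495) in this crop, still roughly 15 mm above the worktop. I'll keep descending until they touch.

>>> play_rows --motion '[[[0,0,0.2,0,0,0],[0,0,0.4,0,0,0],[0,0,0.5,0,0,0],[0,0,0.5,0,0,0]]]'

```text
time: 9.25
tool_pos: [500.0, 370.3, -25.3]
tcp_rot: [-180.0, 0.0, 73.2]
ft_force: [-0.3, 0.3, 0.3]
finger_gap: 51.2
grip_force: 0.0
```

>>> play_rows --motion '[[[0,0,0.1,0,0,0],[0,0,0.2,0,0,0],[0,0,0.3,0,0,0]]]'

```text
time: 9.55
tool_pos: [500.4, 370.5, -27.9]
tcp_rot: [180.0, -0.0, 73.2]
ft_force: [-0.8, -0.5, -0.1]
finger_gap: 51.4
grip_force: 0.0
```

>>> play_rows --motion '[[[0,0,0.1,0,0,0],[0,0,0.2,0,0,0],[0,0,0.2,0,0,0]]]'

```text
time: 9.85
tool_pos: [500.1, 370.4, -30.2]
tcp_rot: [-180.0, 0.0, 73.2]
ft_force: [0.3, 0.4, 0.4]
finger_gap: 51.3
grip_force: 0.0
```

>>> play_rows --motion '[[[0,0,0.1,0,0,0],[0,0,0.2,0,0,0],[0,0,0.2,0,0,0]]]'

```text
time: 10.15
tool_pos: [500.2, 370.4, -32.1]
tcp_rot: [-180.0, 0.0, 73.2]
ft_force: [-0.1, 0.7, 0.9]
finger_gap: 51.2
grip_force: 0.0
```

>>> play_rows --motion '[[[0,0,0.1,0,0,0],[0,0,0.2,0,0,0],[0,0,0.2,0,0,0]]]'

```text
time: 10.45
tool_pos: [500.2, 370.4, -34.1]
tcp_rot: [-180.0, 0.0, 73.2]
ft_force: [-0.2, 0.3, 0.2]
finger_gap: 51.2
grip_force: 0.0
```

>>> play_rows --motion '[[[0,0,0.1,0,0,0],[0,0,0.2,0,0,0],[0,0,0.2,0,0,0]]]'

```text
time: 10.75
tool_pos: [500.2, 370.4, -36.1]
tcp_rot: [-180.0, 0.0, 73.2]
ft_force: [0.1, -0.0, 1.0]
finger_gap: 51.4
grip_force: 0.0
```

>>> play_rows --motion '[[[0,0,0.1,0,0,0],[0,0,0.2,0,0,0],[0,0,0.2,0,0,0]]]'

```text
time: 11.05
tool_pos: [500.2, 370.4, -38.1]
tcp_rot: [-180.0, 0.0, 73.2]
ft_force: [0.6, 0.8, 0.4]
finger_gap: 51.5
grip_force: 0.0
```

>>> play_rows --motion '[[[0,0,0.1,0,0,0],[0,0,0.2,0,0,0],[0,0,0.2,0,0,0]]]'

```text
time: 11.35
tool_pos: [500.2, 370.4, -40.1]
tcp_rot: [-180.0, 0.0, 73.2]
ft_force: [-0.2, 0.7, 0.0]
finger_gap: 51.6
grip_force: 0.0
```

Run:
```python
from h import *
s=save('side','s4.png');w=save('wrist','w4.png')
g=cv2.resize(s['pixels'][170:235,300:380],(400,325),interpolation=cv2.INTER_CUBIC); h=w['pixels'][180:400,120:520]
cv2.imwrite('pics/c5.png',np.vstack([g,h])[:,:,::-1])
```

```text
(no output)
```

View pics/c5.png

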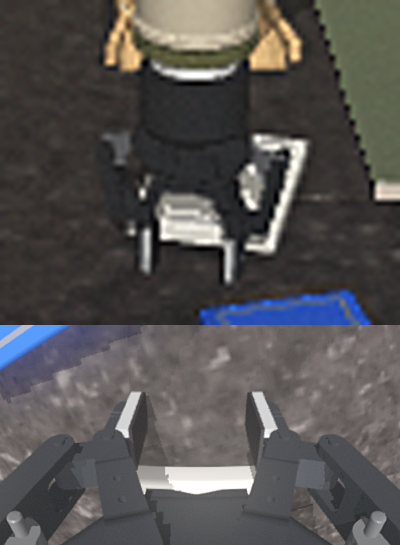

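The side strip puts the tips at (147,272) and (230,283), within a few mm of the worktop. The wrist strip shows the pads' shadows meeting near the tips at about (165,460). So the tip height is roughly the TCP height plus 44 mm, and I'll push at TCP z = -38.

>>> play_rows --motion '[[[-0.8,0,-0.2,0,0,0],[-1.7,0,-0.2,0,0,0],[-2.5,0,-0.2,0,0,0],[-3,0,-0.2,0,0,0],[-3.8,-0.25,-0.2,0,0,-1.7]]]'

```text
time: 11.95
tool_pos: [487.3, 335.0, -37.6]
tcp_rot: [180.0, -0.1, 74.9]
ft_force: [1.7, 4.2, -1.9]
finger_gap: 51.3
grip_force: 2.2
```

>>> play_rows --motion '[[[-0.8,-0.25,0,0,0,-1.7],[-1.6,-0.5,0,0,0,-3.5],[-2.4,-0.7,0,0,0,-5.2]]]'

```text
time: 12.25
tool_pos: [473.9, 313.7, -37.6]
tcp_rot: [180.0, -0.1, 80.2]
ft_force: [1.2, 3.9, -1.2]
finger_gap: 51.4
grip_force: 2.2
```

Run:
```python
from h import *
q=sensors.sense(); print(q['tool_pos'],q['tcp_rot'],q['ft_force'])
for n in('top','side'):
    s=save(n,n+'5.png')
    hsv=cv2.cvtColor(s['pixels'],cv2.COLOR_RGB2HSV); m=cv2.inRange(hsv,(0,0,140),(180,60,255))
    o=dict(np.load('pics/%s.npz'%('t2.png' if n=='top' else 's2.png')))['pixels']
    d=np.abs(o.astype(int)-s['pixels']).max(2)>40; x0,x1,y0,y1=(340,380,205,270) if n=='top' else (310,375,175,225)
    print(n,[c for c in zip(*np.nonzero(d[225:262,336:350])[::-1])][:0], np.nonzero((m[y0:y1,x0:x1]>0).sum(0))[0][[0,-1]]+x0 if (m[y0:y1,x0:x1]>0).any() else None)
    if n=='top':
        for v in range(222,266,4):
            u=np.nonzero(m[v,300:380])[0]; print(v,u.max()+300 if len(u) else None,end=' ')
```

```text
[473.9375725  313.70503186 -37.64330917] [ 1.79968152e+02 -9.01214598e-02  8.01787316e+01] [ 1.22519937  3.88608361 -1.22180879]
top [] [340 377]
222 323 226 374 230 347 234 346 238 346 242 345 246 344 250 344 254 343 258 345 262 347 side [] [329 358]
```

The push force is about 4 N, and the board's front edge has advanced about 32 mm and turned as planned. I'll continue the arc.

>>> play_rows --motion '[[[-0.8,-0.25,0,0,0,-1.7],[-1.6,-0.5,0,0,0,-3.5],[-2.4,-0.7,0,0,0,-5.2],[-3.2,-0.8,0,0,0,-6.9],[-4,-0.9,0,0,0,-8.6]]]'

```text
time: 12.85
tool_pos: [458.6, 276.5, -37.3]
tcp_rot: [179.9, -0.1, 88.7]
ft_force: [0.2, 6.7, 0.8]
finger_gap: 51.4
grip_force: 2.8
```

>>> play_rows --motion '[[[-0.8,0,0,0,0,-0.5],[-1.6,0,0,0,0,-0.5],[-2.4,0,0,0,0,-0.5]]]'

```text
time: 13.15
tool_pos: [458.2, 252.4, -37.4]
tcp_rot: [179.9, -0.1, 89.2]
ft_force: [0.4, 6.8, -0.0]
finger_gap: 51.4
grip_force: 2.8
```

```bash
cat >> h.py <<'E'
def front(s,v0=224,v1=262,lim=375):
    "world points of the board's front edge (z=16) in the top view: last bright pixel of each row, and the line through them"
    hsv=cv2.cvtColor(s['pixels'],cv2.COLOR_RGB2HSV); m=cv2.inRange(hsv,(0,0,120),(180,60,255))
    for v in range(v0,v1,3):
        u=np.nonzero(m[v,300:lim])[0]
        if len(u): print(v,u.max()+300,ray(s,(u.max()+300.5,v),16).round(0)[:2].tolist(),end='; ')
    print()
E
python3 - <<'E'
from h import *
q=sensors.sense(); print(q['tool_pos'],q['tcp_rot'],q['ft_force'])
s=save('top','top6.png'); front(s,212,272)
E
```

```text
[458.20875553 252.42349696 -37.36177433] [ 1.79937048e+02 -1.02320645e-01  8.91545839e+01] [ 0.44413374  6.75077567 -0.01581312]
212 340 [556.0, 166.0]; 215 341 [546.0, 163.0]; 218 343 [535.0, 156.0]; 221 374 [525.0, 51.0]; 224 346 [515.0, 147.0]; 227 374 [504.0, 52.0]; 230 374 [494.0, 52.0]; 233 374 [484.0, 52.0]; 236 374 [474.0, 53.0]; 239 364 [464.0, 87.0]; 242 364 [454.0, 87.0]; 245 364 [444.0, 87.0]; 248 364 [434.0, 87.0]; 251 364 [423.0, 88.0]; 254 364 [413.0, 88.0]; 257 364 [404.0, 88.0]; 260 365 [394.0, 85.0]; 263 367 [384.0, 79.0]; 266 368 [374.0, 76.0]; 269 370 [364.0, 69.0];
```

The front edge is straight across at y≈88 mm, so the board is square to the dock and laterally on its axis. Next is the straight push onto the ramp.

>>> play_rows --motion '[[[-1,0,0,0,0,-0.3],[-2,0,0,0,0,-0.3],[-3,0,0,0,0,-0.3],[-4,0,0,0,0,-0.3],[-5,0,0,0,0,-0.3]]]'

```text
time: 13.7
tool_pos: [457.5, 202.4, -37.4]
tcp_rot: [179.9, -0.1, 89.5]
ft_force: [0.1, 6.6, 0.4]
finger_gap: 51.2
grip_force: 3.0
```

>>> play_rows --motion '[[[-1,0,0,0,0,0],[-2,0,0,0,0,0],[-3,0,0,0,0,0],[-4,0,0,0,0,0],[-5,0,0,0,0,0]]]'

```text
time: 14.2
tool_pos: [457.0, 152.3, -37.5]
tcp_rot: [180.0, -0.1, 89.5]
ft_force: [0.0, 6.8, 1.4]
finger_gap: 51.6
grip_force: 3.0
```

Run:
```python
from h import *
q=sensors.sense(); print(q['tool_pos'],q['tcp_rot'],q['ft_force'])
s=save('top','top7.png'); front(s,216,272,430)
```

```text
[457.00388586 152.26436716 -37.47660281] [ 1.79955430e+02 -8.39645117e-02  8.94672723e+01] [0.04371046 6.824927   1.43707261]
216 385 [542.0, 13.0]; 219 385 [532.0, 13.0]; 222 401 [521.0, -41.0]; 225 393 [511.0, -13.0]; 228 394 [501.0, -16.0]; 231 394 [491.0, -16.0]; 234 394 [480.0, -15.0]; 237 394 [470.0, -15.0]; 240 394 [460.0, -15.0]; 243 394 [450.0, -14.0]; 246 395 [440.0, -17.0]; 249 396 [430.0, -20.0]; 252 397 [420.0, -23.0]; 255 398 [410.0, -26.0]; 258 400 [400.0, -32.0]; 261 402 [390.0, -39.0]; 264 402 [380.0, -38.0]; 267 415 [370.0, -81.0]; 270 405 [360.0, -47.0];
```

>>> play_rows --motion '[[[-1,0,0,0,0,0],[-2,0,0,0,0,0],[-3,0,0,0,0,0],[-4,0,0,0,0,0],[-5,0,0,0,0,0]]]'

```text
time: 14.75
tool_pos: [456.2, 102.1, -37.7]
tcp_rot: [180.0, -0.1, 89.5]
ft_force: [0.2, 6.0, 1.4]
finger_gap: 51.4
grip_force: 2.7
```

>>> play_rows --motion '[[[-0.6,0,0,0,0,0],[-1.2,0,0,0,0,0],[-1.8,0,0,0,0,0],[-2.4,0,0,0,0,0],[-2.8,0,0,0,0,0]]]'

```text
time: 15.25
tool_pos: [456.0, 74.1, -37.8]
tcp_rot: [-180.0, -0.1, 89.5]
ft_force: [-0.0, 7.4, 1.4]
finger_gap: 51.0
grip_force: 3.2
```

Run:
```python
from h import *
q=sensors.sense(); print(q['tool_pos'],q['tcp_rot'],q['ft_force'])
s=save('top','top8.png'); front(s,216,272,445)
```

```text
[455.96424398  74.14495861 -37.80126731] [-1.79998369e+02 -5.80402304e-02  8.94746941e+01] [-0.03092462  7.39501492  1.41029478]
216 418 [542.0, -100.0]; 219 418 [531.0, -99.0]; 222 444 [521.0, -187.0]; 225 442 [511.0, -180.0]; 228 444 [500.0, -186.0]; 231 444 [490.0, -185.0]; 234 444 [480.0, -185.0]; 237 444 [470.0, -184.0]; 240 444 [460.0, -183.0]; 243 444 [450.0, -183.0]; 246 444 [439.0, -182.0]; 249 444 [429.0, -182.0]; 252 444 [419.0, -181.0]; 255 444 [409.0, -180.0]; 258 442 [399.0, -173.0]; 261 429 [390.0, -129.0]; 264 444 [380.0, -179.0]; 267 431 [370.0, -135.0]; 270 432 [360.0, -137.0];
```

>>> play_rows --motion '[[[-1,0,-0.2,0,0,0],[-2,0,-0.4,0,0,0],[-3,0,-0.6,0,0,0],[-4,0,-0.8,0,0,0],[-5,0,-1,0,0,0]]]'

```text
time: 15.8
tool_pos: [455.7, 23.7, -27.6]
tcp_rot: [180.0, -0.0, 89.5]
ft_force: [0.1, 2.7, -2.0]
finger_gap: 51.3
grip_force: 1.3
```

>>> play_rows --motion '[[[-0.4,0,-0.1,0,0,0],[-0.8,0,-0.2,0,0,0],[-1.2,0,-0.3,0,0,0],[-1.6,0,-0.4,0,0,0]]]'

```text
time: 16.2
tool_pos: [454.9, 7.5, -24.2]
tcp_rot: [-180.0, -0.0, 89.5]
ft_force: [0.5, 3.0, -1.7]
finger_gap: 51.4
grip_force: 1.4
```

Run:
```python
from h import *
q=sensors.sense(); print(q['tool_pos'],q['tcp_rot'],q['ft_force'])
s=save('top','top9.png'); hsv=cv2.cvtColor(s['pixels'],cv2.COLOR_RGB2HSV)
for v in(226,234,240,246,252,258):
    print(v,' '.join('%d/%d'%(hsv[v,u,1],hsv[v,u,2]) for u in range(425,447)))
```

```text
[454.90952695   7.54437558 -24.18266417] [-1.79951596e+02 -8.04372880e-03  8.95201154e+01] [ 0.52116968  2.96493038 -1.65350325]
226 24/223 25/223 25/223 26/224 26/223 25/223 25/223 26/223 26/223 26/223 26/222 26/222 27/221 27/215 29/202 32/174 30/164 28/193 25/211 24/211 26/199 24/180
234 25/224 25/224 25/224 24/225 24/224 25/225 25/223 25/221 26/217 27/211 27/208 27/208 26/208 26/206 28/194 30/168 29/175 28/183 27/197 25/212 25/212 26/199
240 27/198 29/194 29/194 30/193 29/193 30/194 29/194 28/194 28/194 29/195 29/194 29/195 29/193 31/181 32/165 31/173 29/178 28/180 28/188 26/203 26/212 25/211
246 31/149 32/160 31/162 31/163 29/165 31/167 31/167 32/169 30/169 31/171 30/169 31/163 34/158 30/168 29/176 30/179 30/179 29/178 28/181 27/195 26/212 25/213
252 4/200 4/200 5/201 4/201 5/199 5/188 10/158 24/119 35/102 33/109 31/138 30/170 29/178 29/178 29/178 29/178 29/178 30/179 30/178 28/182 29/196 26/214
258 12/188 14/187 16/190 15/189 14/188 12/185 15/172 24/138 35/110 33/102 33/108 33/138 30/170 29/178 29/178 30/179 30/179 29/178 30/179 29/178 30/180 29/195
```

>>> play_rows --motion '[[[-0.2,0,0,0,0,0],[-0.4,0,0,0,0,0],[-0.5,0,0,0,0,0],[-0.5,0,0,0,0,0]]]'

```text
time: 16.65
tool_pos: [455.3, 2.5, -23.9]
tcp_rot: [-180.0, 0.0, 89.5]
ft_force: [-0.2, 2.5, -2.0]
finger_gap: 51.4
grip_force: 0.7
```

>>> play_rows --motion '[[[-0.1,0,0,0,0,0],[-0.2,0,0,0,0,0],[-0.2,0,0,0,0,0]]]'

```text
time: 16.95
tool_pos: [455.2, 0.6, -24.0]
tcp_rot: [-180.0, 0.0, 89.5]
ft_force: [0.1, 1.8, -1.3]
finger_gap: 51.6
grip_force: 1.0
```

>>> play_rows --motion '[[[-0.1,0,0,0,0,0],[-0.2,0,0,0,0,0],[-0.2,0,0,0,0,0]]]'

```text
time: 17.25
tool_pos: [455.4, -0.4, -23.9]
tcp_rot: [180.0, -0.1, 89.5]
ft_force: [1.6, 7.2, -2.8]
finger_gap: 51.6
grip_force: 3.9
```

The bar was met at TCP y ≈ -0.5, with the force jumping to 7 N. I need about 8-9 mm more.

>>> play_rows --motion '[[[-0.1,0,0,0,0,0],[-0.2,0,0,0,0,0],[-0.3,0,0,0,0,0],[-0.4,0,0,0,0,0],[-0.4,0,0,0,0,0]]]'

```text
time: 17.75
tool_pos: [455.4, -4.0, -24.0]
tcp_rot: [180.0, -0.1, 89.5]
ft_force: [1.8, 10.2, -4.7]
finger_gap: 51.5
grip_force: 5.0
```

>>> play_rows --motion '[[[-0.1,0,0,0,0,0],[-0.2,0,0,0,0,0],[-0.3,0,0,0,0,0],[-0.3,0,0,0,0,0]]]'

```text
time: 18.15
tool_pos: [455.3, -6.7, -24.1]
tcp_rot: [180.0, -0.2, 89.5]
ft_force: [1.2, 11.2, -3.1]
finger_gap: 51.6
grip_force: 5.7
```

>>> play_rows --motion '[[[-0.1,0,0,0,0,0],[-0.2,0,0,0,0,0],[-0.25,0,0,0,0,0],[-0.25,0,0,0,0,0]]]'

```text
time: 18.55
tool_pos: [455.3, -9.0, -24.1]
tcp_rot: [180.0, -0.2, 89.5]
ft_force: [0.6, 12.9, -3.5]
finger_gap: 51.2
grip_force: 6.4
```

>>> play_rows --motion '[[[0,0,0.1,0,0,0],[0,0,0.2,0,0,0],[0,0,0.3,0,0,0],[0,0,0.4,0,0,0],[0,0,0.4,0,0,0]]]'

```text
time: 19.05
tool_pos: [455.3, -8.8, -28.2]
tcp_rot: [180.0, -0.2, 89.5]
ft_force: [1.8, 13.4, -3.6]
finger_gap: 51.7
grip_force: 6.8
```

>>> play_rows --motion '[[[0,0,0.1,0,0,0],[0,0,0.2,0,0,0],[0,0,0.3,0,0,0],[0,0,0.3,0,0,0]]]'

```text
time: 19.45
tool_pos: [455.4, -8.8, -29.6]
tcp_rot: [-180.0, -0.2, 89.5]
ft_force: [-8.4, 15.0, 16.9]
finger_gap: 51.1
grip_force: 16.7
```

The tips reached the lip (Fz 17 N), so the edge has been drawn down about 5 mm below it. I'll retreat and then press down on the trailing edge.

>>> play_rows --motion '[[[0.5,0,-0.1,0,0,0],[1.5,0,-0.2,0,0,0],[2.5,0,-0.8,0,0,0],[2.5,0,-2.3,0,0,0],[2.5,0,-3.8,0,0,0]]]'

```text
time: 19.95
tool_pos: [455.1, 14.7, 7.6]
tcp_rot: [-180.0, 0.0, 89.6]
ft_force: [0.2, -0.1, -0.2]
finger_gap: 51.4
grip_force: 0.0
```

>>> play_rows --motion '[[[0,0,-4,0,0,0],[0,0,-8,0,0,0],[2,0,-12,0,0,0],[5,0,-14,0,0,0],[8,0,-14,0,0,0]]]'

```text
time: 20.45
tool_pos: [459.0, 95.3, 152.3]
tcp_rot: [179.5, -0.0, 89.5]
ft_force: [1.0, 1.3, -0.1]
finger_gap: 51.4
grip_force: 0.0
```

Run:
```python
from h import *
q=sensors.sense(); print(q['tool_pos'],q['tcp_rot'],q['ft_force'])
t=save('top','t10.png'); s=save('side','s10.png'); w=save('wrist','w10.png')
a=cv2.resize(t['pixels'][205:275,365:470],(600,400),interpolation=cv2.INTER_CUBIC)
b=cv2.resize(s['pixels'][145:190,315:365],(222,200),interpolation=cv2.INTER_CUBIC)
cv2.imwrite('pics/c10.png',np.hstack([a,np.vstack([cv2.resize(b,(200,200)),cv2.resize(w['pixels'][100:400,160:480],(200,200))])])[:,:,::-1])
```

```text
[458.96307154  95.33968682 152.30344159] [ 1.79525340e+02 -2.29363009e-02  8.94557500e+01] [ 1.02228672  1.29970347 -0.14591233]
```

Run:
```python
from h import *
s=dict(np.load('pics/t10.png.npz')); hsv=cv2.cvtColor(s['pixels'],cv2.COLOR_RGB2HSV)
for v in(228,234,240,246,252):
    print(v,' '.join('%d/%d'%(hsv[v,u,1],hsv[v,u,2]) for u in range(384,456,2)))
```

```text
228 26/218 26/218 26/217 26/217 27/217 26/216 26/215 26/215 26/215 25/215 26/214 27/214 28/213 28/213 26/212 27/211 27/211 28/211 27/208 28/190 33/149 31/174 26/222 25/221 23/191 26/213 22/220 6/226 1/203 2/228 1/220 57/183 94/174 94/176 80/237 77/239
234 31/174 30/181 29/195 28/199 28/200 27/199 27/198 28/198 28/198 28/197 29/196 27/195 29/195 28/193 28/193 28/192 28/190 31/172 31/167 31/163 33/147 30/176 28/198 25/222 25/213 24/180 25/222 15/220 2/218 2/220 1/193 53/159 92/158 93/132 95/169 88/201
240 30/161 32/160 30/160 32/160 32/159 32/160 31/165 32/169 32/168 31/166 32/165 33/163 32/158 32/145 33/138 31/133 29/130 34/128 31/124 34/143 32/175 30/177 30/180 27/218 25/222 25/201 27/210 26/220 11/183 1/181 1/185 49/167 93/170 99/139 97/160 85/213
246 49/188 68/195 76/226 78/236 78/244 78/232 25/215 3/234 2/216 3/236 4/236 4/236 3/236 3/236 4/237 4/237 5/218 28/120 32/168 30/177 32/177 30/176 32/177 28/197 25/222 25/218 26/183 25/221 23/208 1/226 1/226 20/205 93/173 91/171 85/209 87/211
252 79/240 81/237 78/241 76/245 78/246 79/236 26/212 3/235 2/212 4/237 3/237 3/237 4/238 5/238 4/238 4/238 4/236 10/181 33/139 32/177 32/177 32/177 32/177 32/178 27/210 25/222 25/203 25/200 24/222 6/219 1/228 1/216 11/192 7/205 52/210 86/211
```

View pics/c10.png

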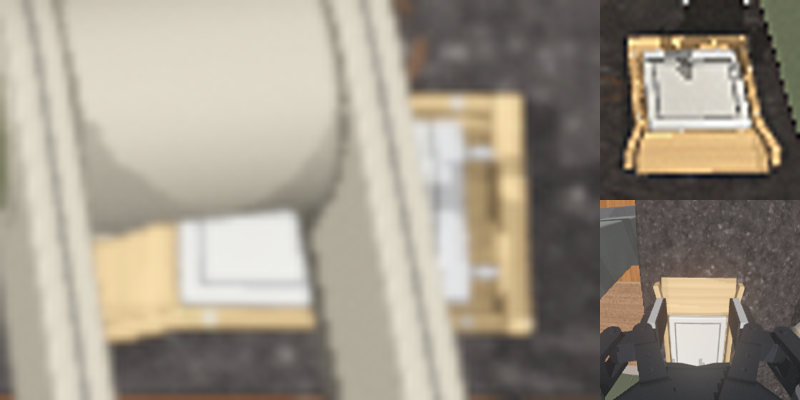

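The crop shows the board's trailing edge at x≈180 along the lip, inside the rails with the bar behind it. The side inset shows it lying in the dock. I'll press on its trailing part with about 12 N, and the contact height will tell whether it has dropped. Fully down is TCP z ≈ -21.

>>> play_rows --motion '[[[-3,0,2,0,0,0],[-6,0,5,0,0,0],[-9.5,0,9,0,0,0],[-12.8,0,12.5,0,0,0],[-12.8,0,15,0,0,0]]]'

```text
time: 21.1
tool_pos: [453.1, -37.5, -5.4]
tcp_rot: [-179.8, 0.1, 89.3]
ft_force: [-0.5, 0.1, 0.1]
finger_gap: 51.4
grip_force: 0.0
```

>>> play_rows --motion '[[[0,0,0.4,0,0,0],[0,0,0.7,0,0,0],[0,0,0.9,0,0,0],[0,0,0.9,0,0,0]]]'

```text
time: 21.5
tool_pos: [456.3, -33.6, -10.5]
tcp_rot: [179.9, 0.0, 89.6]
ft_force: [-0.0, -1.2, -0.7]
finger_gap: 51.0
grip_force: 0.0
```

>>> play_rows --motion '[[[0,0,0.1,0,0,0],[0,0,0.2,0,0,0],[0,0,0.3,0,0,0],[0,0,0.3,0,0,0]]]'

```text
time: 21.9
tool_pos: [455.0, -33.7, -14.9]
tcp_rot: [180.0, -0.0, 89.5]
ft_force: [-0.4, 0.2, -0.5]
finger_gap: 51.3
grip_force: 0.0
```

>>> play_rows --motion '[[[0,0,0.1,0,0,0],[0,0,0.2,0,0,0],[0,0,0.3,0,0,0],[0,0,0.3,0,0,0]]]'

```text
time: 22.3
tool_pos: [454.8, -33.8, -18.1]
tcp_rot: [-180.0, -0.0, 89.5]
ft_force: [0.9, -0.2, -0.3]
finger_gap: 50.7
grip_force: 0.0
```

>>> play_rows --motion '[[[0,0,0.1,0,0,0],[0,0,0.15,0,0,0],[0,0,0.15,0,0,0]]]'

```text
time: 22.6
tool_pos: [454.9, -33.9, -19.5]
tcp_rot: [-180.0, -0.0, 89.5]
ft_force: [-0.4, 0.8, 0.8]
finger_gap: 51.1
grip_force: 0.0
```

>>> play_rows --motion '[[[0,0,0.05,0,0,0],[0,0,0.1,0,0,0],[0,0,0.1,0,0,0]]]'

```text
time: 22.9
tool_pos: [454.9, -33.9, -20.5]
tcp_rot: [-180.0, -0.0, 89.5]
ft_force: [-0.1, 0.9, 0.2]
finger_gap: 50.9
grip_force: 0.0
```

>>> play_rows --motion '[[[0,0,0.05,0,0,0],[0,0,0.1,0,0,0],[0,0,0.1,0,0,0]]]'

```text
time: 23.2
tool_pos: [455.1, -33.9, -21.3]
tcp_rot: [180.0, 0.0, 89.5]
ft_force: [-0.5, -0.7, 0.7]
finger_gap: 51.3
grip_force: 0.5
```

>>> play_rows --motion '[[[0,0,0.05,0,0,0],[0,0,0.1,0,0,0],[0,0,0.1,0,0,0]]]'

```text
time: 23.5
tool_pos: [455.1, -33.9, -21.5]
tcp_rot: [-180.0, -0.0, 89.5]
ft_force: [-5.6, 2.7, 13.4]
finger_gap: 51.2
grip_force: 6.6
```

The tips made firm contact at -21.4 with 13 N, so the board is fully down. I'll lift straight off, move clear and check.

>>> play_rows --motion '[[[0,0,-0.5,0,0,0],[0,0,-3,0,0,0],[0,0,-7,0,0,0],[0,0,-11,0,0,0],[0,0,-15,0,0,0]]]'

```text
time: 24.0
tool_pos: [454.6, -33.8, 129.0]
tcp_rot: [-180.0, -0.0, 89.5]
ft_force: [0.4, -0.2, 1.0]
finger_gap: 51.5
grip_force: 0.0
```

>>> play_rows --motion '[[[4,0,0,0,0,0],[8,0,0,0,0,0],[12,0,0,0,0,0],[16,0,0,0,0,0],[20,0,0,0,0,0]]]'

```text
time: 24.5
tool_pos: [456.5, 167.7, 127.8]
tcp_rot: [180.0, -0.0, 89.5]
ft_force: [-0.5, -0.1, 0.0]
finger_gap: 51.3
grip_force: 0.0
```

>>> play_rows --motion '[[[4,0,0,0,0,0],[8,0,0,0,0,0],[12,0,0,0,0,0],[12,0,0,0,0,0],[12,0,0,0,0,0]]]'

```text
time: 25.0
tool_pos: [457.3, 286.7, 127.3]
tcp_rot: [-180.0, 0.0, 89.6]
ft_force: [-0.0, -0.2, 0.4]
finger_gap: 51.3
grip_force: 0.0
```

Run:
```python
from h import *
q=sensors.sense(); print(q['time'],q['tool_pos'],q['ft_force'])
s=save('top','t11.png'); o=dict(np.load('pics/top0.png.npz'))
for n,k in(('before',o),('after',s)):
    hsv=cv2.cvtColor(k['pixels'],cv2.COLOR_RGB2HSV); m=cv2.inRange(hsv,(0,0,130),(180,45,255))
    for v in(232,240,250):
        u=np.nonzero(m[v,385:460])[0]+385; print(n,v,u.min() if len(u) else None,u.max() if len(u) else None,[round(float(ray(k,(x,v),20)[1]),1) for x in(u.min()-.5,u.max()+.5)])
    for u in(410,425):
        v=np.nonzero(m[215:270,u])[0]+215
        if len(v): print(n,'col',u,v.min(),v.max(),[round(float(ray(k,(u,x),20)[0]),1) for x in(v.min()-.5,v.max()+.5)])
print('jars moved px diff',np.abs(o['pixels'][150:185,255:430].astype(int)-s['pixels'][150:185,255:430]).max(2).__gt__(60).sum())
```

```text
25.0 [457.25923007 286.72654664 127.25110922] [-0.04123774 -0.21670515  0.44273195]
before 232 438 450 [-160.1, -204.1]
before 240 439 444 [-161.9, -182.1]
before 250 439 445 [-159.9, -183.4]
after 232 396 450 [-18.2, -204.1]
after 240 396 446 [-17.1, -188.9]
after 250 396 446 [-15.8, -186.8]
after col 410 225 258 [512.1, 398.0]
after col 425 226 258 [508.6, 397.9]
jars moved px diff 0
```

The board's trailing edge is at y≈-17, right at the lip, and the bar has moved about 5 mm. The board is centred at x≈454, and the jars and mill are unmoved.

```bash
python3 -c "
from bench import job; print(job.hand_in())"
```

```text
the job is handed in; nothing more can be done
None
```

The job is handed in at about 25 s: by my measurements the marble board lies flat behind the lip with the bar sprung against it, the jars and pepper mill have not moved, and the hand-in call gave no verdict.

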